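# Snap the pivot clip onto the labeller's pin

### The job

Take the fork with the blue grip out of its tray and use it to push the red clip across the labeller's deck, mouth first, sideways into the groove of the pivot pin until it snaps home; do not touch the clip with the gripper. Then lean on the seated clip with the fork at about 13 N for half a second to prove it is home, never pushing the clip harder than 22 N. Stand the fork upright back in its tray, let go and leave the jars, the tin and the loose lid where they are.

Things in the scene. Friction and masses are not known exactly. Their poses are not given: they have to be found in the camera images.
- labeller: white bench labelling machine, fixed. Flat level steel-topped deck 280 mm (its x, -140 to +140) by 160 mm (its y), top 45 mm over the table; beyond it, at x +140 to +300, two black jar rollers up to 82 mm high. Origin: on the table under the deck's centre; z up. The pivot pin stands on the deck at x +85, y 0
- pin_groove (a point): on the axis of the upright, rigid pivot pin, at deck height (45 mm over the table). From the deck up: a dark groove 24 mm in diameter and 10 mm tall, then a brass head 30 mm in diameter and 14 mm tall
- clip: loose red plastic snap clip, about 43 mm (x) by 45 mm, 8 mm thick, about 24 g, flat on the deck, 50 to 80 mm from the pin, mouth roughly towards it. Origin: underside, centre of its 24 mm bore (on the pin's axis when home); x points out of the mouth, z up. Two sprung jaws reach to about x +9 mm, a rigid back lies at x -12 to -22. Over 22 N damages it
- clip_back (a point): middle of the clip's rear edge, 22 mm behind the clip's origin, 4 mm above its underside. Here a 12 mm wide tang runs rearwards 12 mm (to x -34); on either side of it, 6 to 15 mm off the centre line, are flat shoulders to push on
- clip_mouth (a point): middle of the clip's mouth, between the jaw tips, 5 mm ahead of its origin, 4 mm up. The jaws meet the groove when the clip's origin is 14 mm short of the pin's axis; pushing on takes a varying 5 to 10 N until, 4 to 5 mm short, it jumps home by itself, ahead of the tool. When home the pin stops it hard
- fork: pushing fork, loose, about 0.16 kg: flat aluminium blade 8 mm thick, 40 mm wide (x -25 to +50 mm) and on it an upright blue grip post, 20 mm (x) by 16 mm (y), centred on the origin, from 8 to 75 mm height. Origin: blade's underside, below the post's centre; x points to the prongs, z up. Stands flat in the tray, prongs to the tray's +x end
- fork_tips (a point): between the ends of the fork's two prongs, 75 mm ahead of the fork's origin, 4 mm above the underside. Prongs: x +50 to +75 mm, each 10 mm wide, square-ended, 16 mm slot between them: the slot takes the clip's tang with 2 mm to spare on each side while the prong ends bear on the clip's shoulders
- tray: open wooden tool tray, fixed to the table, 160 mm (its x) by 110 mm (its y) outside, 4 mm walls, 18 mm high, inner floor 4 mm over the table. Origin: centre of its underside, z up. The fork stands in it
- jar_a: a square 60 x 60 mm jam jar, 78 mm tall, brass-coloured round lid, 0.32 kg, standing upright; a bystander, leave it alone. Origin: centre of its underside. Amber, beside the tray
- jar_b: a square 60 x 60 mm jam jar, 78 mm tall, brass-coloured round lid, 0.32 kg, standing upright; a bystander, leave it alone. Origin: centre of its underside. Dark red, beside the labeller's deck
- jar_c: a square 60 x 60 mm jam jar, 78 mm tall, brass-coloured round lid, 0.32 kg, standing upright; a bystander, leave it alone. Origin: centre of its underside. Dark red, far side of the table
- jar_d: a square 60 x 60 mm jam jar, 78 mm tall, brass-coloured round lid, 0.32 kg, standing upright; a bystander, leave it alone. Origin: centre of its underside. Amber, far side of the table
- jar_e: a square 60 x 60 mm jam jar, 78 mm tall, brass-coloured round lid, 0.32 kg, standing upright; a bystander, leave it alone. Origin: centre of its underside. Amber, near the robot
- tin: small green tin, 38 mm in diameter, 30 mm high, standing on a corner of the deck beyond the pin; a bystander. Origin: centre of its underside
- lid: loose brass-coloured jar lid, 60 mm in diameter, 12 mm high, on the table; a bystander. Origin: centre of its underside
Mind the look-alikes: they are no part of the job. There is more than one size of the tray; the one meant has the size given above. Of the things that look like the fork, take the one that is farthest to the robot's right at the start.

How it is judged:
By the outcome, as a careful person would: the job done as asked, in the order asked, and still so for the second after the job is handed in, with the robot touching nothing.
It also fails if it takes over 67 s, if anything falls off the work surface, if the arm or the gripper's body presses on something with over 40 N, if the wrist force passes 120 N, or if a joint passes its speed limit or range.

### The arm

A 6-joint arm with a two-finger parallel gripper is mounted at the origin on the work surface. World frame = base frame: x ahead of the robot, y to its left, z up, the work surface at z = 0. Lengths are in m, angles in degrees, forces in N, time in s.
With the tool pointing down it reaches from about 0.375 to 0.9 m from the base axis. Payload 3.1 kg.
Tool frame: the origin (TCP) lies on the centre line of the jaws, within the pads' length; the fingertips stand 25 mm ahead of it and the grasp point (between the pads) lies 6 mm ahead of it; z points along the fingers, y is the line along which they close (so a half turn about z gives the same grasp; the last joint's range is limited). The gripper opens to 87 mm and grips with 3 to 60 N. Pads are 19 mm wide; open, the fingers measure 117 mm over their backs; the gripper's body (75 mm by 190 mm) begins 51 mm behind the grasp point.
Start: joints at [-80.472, 30.224, 82.088, -0, 67.689, -10.227], TCP at [0.211, -0.588, 0.223] pointing down, gripper open.
Joint ranges: [-176.69, 176.69], [-43.24, 126.21], [12.49, 139.97], [-82, 262], [0, 151.66], [-163.58, 163.58]. Speed limits (degrees/s): [159.86, 159.86, 180, 180, 180, 180].

### API

Orientations are given as a 3x3 rotation matrix whose columns are the frame's x, y, z axes.
In Python, from rig import * gives the robot as it stands.
- The arm moves only by the tool step_arm, never from a script. Its argument "steps" is a list of rows, each a list of 7 numbers: the shift along the tool's x, y, z normalised to -1 to 1, where 1 is 0.3 m, then the turn, a rotation vector about the tool's x, y, z normalised to -1 to 1, where 1 is 45 degrees, then the gripper's target within -1 to 1 (shut at 1, half-way at 0, fully open at -1). A call has 1 to 8 rows; each row is the pose to reach, as a shift and turn from the pose commanded when the call began, along the tool's axes at that moment; what a row does not reach only later rows make up. A row lasts 1/12 s, in which the tool goes at most 41.7 mm and 7.16 degrees, less where a joint would pass 70% of its speed; a pose out of reach is approached as far as the arm can. A call with a number of a shift or a turn outside -1 to 1 is refused whole. A call with a gripper value outside its range is refused whole. The fingers move at their own pace and stop on an object; the grip force is fixed at half the most. Time passes only in rows, so rows that repeat a pose let the fingers close. It gives the time, the measured TCP pose, the force, the opening and the grip force at its end, in the units of the state.
- read_state(): the state, without advancing time (a new reading comes with each control period).
- capture(name): name is "scene" or "top" or "wrist"; returns a dict with "image" (400x640x3 uint8, red, green, blue), "vertical_fov" (degrees; the focal length in pixels is half the picture's height over the tangent of half this angle, whatever the lens; pixels are square), "cx", "cy" (the principal point, pixels), "world_from_camera" (4x4, takes a point from camera to world coordinates); the wrist camera has in their place "T_tool_cam" (4x4, takes a point from camera to tool coordinates, whose origin is the TCP and whose axes are the flange's). Camera axes: x right, y down, z forward; pixel columns grow to the right and rows downward; lengths in m; the calibration is good to about 2 mm. A picture is of the moment at which its call begins: read the wrist's pose just before it. There is no depth.
- hand_in(): hands the job in; it is judged then, once.
The state is a dict: "time_s": time; "joint_positions": joint angles; "qvel": joint speeds; "tau": joint torques, N m; "position": TCP position; "tcp_rot": TCP orientation; "force": force on the tool from outside, world axes, zero at the start; "moment": the same for the moment, N m; "opening": opening from 0.0 (shut) to 1.0 (fully open); "grasp_force": force on a finger pad.
Only numpy, scipy, OpenCV 4.12 (cv2) and the standard library are available. Lean on these libraries where they do the work, as an engineer would, in place of code of your own. Each camera call takes 0.05 s, during which the arm holds its last target. There are 200 camera calls.

## Working session

There is one attempt and no reset: what is moved stays moved. The work goes in short steps, Python scripts to look and compute and a tool call to move; the robot and the scene stay as the last step left them, time stands still between calls to the robot, and variables do not carry over. Pictures are saved under pics/ and viewed, at most 10 in all, crops included, and the job is handed in when it is done.

Besides the shell and the picture viewer there is one more tool, called after ">>>" as name(argument=value, ...) on one line, values as JSON. step_arm: Moves the arm, as the interface text tells. Scaled input: -1 to 1 covers 0.3 m each way for a shift and 45 degrees each way for a turn. Its arguments: {"type":"object","properties":{"steps":{"type":"array"}},"required":["steps"]}

```bash
mkdir -p pics; ls; python3 - <<'E'
from rig import *
import cv2,numpy as np
s=read_state();print({k:np.round(s[k],3).tolist() for k in s})
for n in("scene","top"):
    c=capture(n);cv2.imwrite(f"pics/{n}0.png",c["image"][:,:,::-1]);print(n,c["vertical_fov"],c["cx"],c["cy"],np.round(c["world_from_camera"],4).tolist(), [k for k in c])
E
```

```text
pics
{'time_s': 0.0, 'joint_positions': [-80.474, 30.282, 82.159, 0.0, 67.69, -10.227], 'qvel': [0.093, 0.056, -0.079, 0.033, -0.071, 0.033], 'tau': [-0.001, -44.004, -17.659, 0.063, 0.058, -0.0], 'position': [0.211, -0.587, 0.222], 'tcp_rot': [[0.941, 0.338, -0.0], [0.338, -0.941, 0.002], [0.0, -0.002, -1.0]], 'force': [-0.195, -0.723, 0.229], 'moment': [-0.027, 0.01, -0.021], 'grasp_force': 0.0, 'opening': 0.999}
scene 55.4187768121397 316.4612904937031 195.0087505596001 [[0.0287, 0.6129, -0.7896, 1.2492], [0.9996, -0.019, 0.0215, -0.0251], [-0.0018, -0.7899, -0.6132, 0.6157], [0.0, 0.0, 0.0, 1.0]] ['image', 'vertical_fov', 'cx', 'cy', 'world_from_camera']
top 51.2724150194979 320.6106423101325 202.01016935974937 [[-0.0145, -0.9882, 0.1525, 0.3934], [-0.9999, 0.0136, -0.0064, 0.0025], [0.0042, -0.1526, -0.9883, 1.1469], [0.0, 0.0, 0.0, 1.0]] ['image', 'vertical_fov', 'cx', 'cy', 'world_from_camera']
```

View pics/scene0.png

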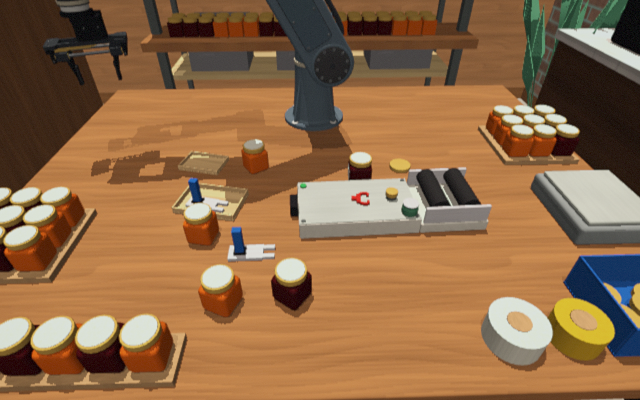

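View pics/top0.png

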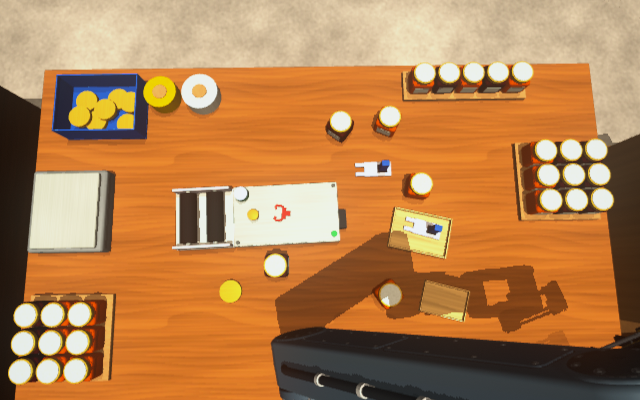

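The top view shows two fork look-alikes: blue posts at (437,230), in the tray, and (384,166), loose on the table. Column grows towards −y, so the one in the tray is farther right and fits. Of the two trays, (420,232) and (444,300), the larger holds the fork. The clip is at (283,213), the pin at (253,214), the tin at (241,194), the lid at (231,291) and jar_a at (420,185).

```bash
cat > h.py <<'E'
from rig import *
import cv2,numpy as np
def cam(name):
    s=read_state(); c=capture(name); im=c["image"]; 
    if name=="wrist":
        T=np.eye(4);T[:3,:3]=s["tcp_rot"];T[:3,3]=s["position"];W=T@np.array(c["T_tool_cam"])
    else: W=np.array(c["world_from_camera"])
    f=im.shape[0]/2/np.tan(np.radians(c["vertical_fov"]/2))
    return dict(im=im,W=W,f=f,cx=c["cx"],cy=c["cy"])
def ray(c,p):
    d=np.array([(p[0]-c["cx"])/c["f"],(p[1]-c["cy"])/c["f"],1.]);return c["W"][:3,3],c["W"][:3,:3]@d
def onz(c,p,z):
    o,d=ray(c,p);return o+d*(z-o[2])/d[2]
def proj(c,P):
    q=np.linalg.inv(c["W"])@np.append(P,1);return q[:2]/q[2]*c["f"]+[c["cx"],c["cy"]]
def blobs(c,lo,hi,amin=20):
    h=cv2.cvtColor(c["im"],cv2.COLOR_RGB2HSV);m=cv2.inRange(h,lo,hi)
    n,l,st,ce=cv2.connectedComponentsWithStats(m)
    return [(ce[i],st[i],l==i) for i in range(1,n) if st[i][4]>=amin]
E
python3 - <<'E'
from h import *
np.set_printoptions(precision=4,suppress=True)
c=cam("top")
for n,p,z in [("pin",(253,214),.069),("clip",(283,213),.05),("deckTL",(334,185),.045),("deckBR",(335,236),.045),("post top",(437,230),.079),("prongs",(405,227),.01),("trayTL",(396,207),.018),("trayTR",(451,219),.018),("trayBL",(389,244),.018),("trayBR",(446,257),.018),("jar_a",(420,184),.078),("jar_b",(275,265),.078),("jar_e",(390,294),.078),("lid",(231,291),.012),("tin",(241,194),.075),("fork2",(384,165),.07)]:
    print(n,onz(c,p,z))
for n,lo,hi in(("red",(0,150,150),(6,255,255)),("blue",(100,120,60),(130,255,255)),("green",(50,100,60),(90,255,255))):
    for ce,st,_ in blobs(c,lo,hi,8): print(n,ce,st)
cv2.imwrite("pics/t1.png",cv2.resize(c["im"][140:330,165:485,::-1],None,fx=2.5,fy=2.5,interpolation=cv2.INTER_CUBIC))
w=cam("wrist");cv2.imwrite("pics/w0.png",w["im"][:,:,::-1]);print(w["W"],w["f"])
E
```

```text
pin [0.5306 0.172  0.069 ]
clip [0.5346 0.0956 0.05  ]
deckTL [ 0.6093 -0.0413  0.045 ]
deckBR [ 0.4721 -0.0413  0.045 ]
post top [ 0.4813 -0.3023  0.079 ]
prongs [ 0.4964 -0.2348  0.01  ]
trayTL [ 0.5509 -0.211   0.018 ]
trayTR [ 0.5158 -0.3597  0.018 ]
trayBL [ 0.4503 -0.1878  0.018 ]
trayBR [ 0.4133 -0.3398  0.018 ]
jar_a [ 0.6024 -0.265   0.078 ]
jar_b [0.3984 0.1136 0.078 ]
jar_e [ 0.3222 -0.1753  0.078 ]
lid [0.3319 0.2375 0.012 ]
tin [0.5828 0.2029 0.075 ]
fork2 [ 0.6566 -0.174   0.07  ]
red [282.4111 212.7   ] [274 205  16  16  90]
blue [ 96.2706 101.45  ] [  52   74   86   58 1009]
blue [ 78.5 138. ] [ 74 138  10   1  10]
blue [385. 163.] [382 161   7   5  35]
blue [437.875 227.775] [435 225   7   7  40]
green [333.7917 233.2083] [331 231   6   6  24]
[[ 0.3384 -0.903  -0.2646  0.283 ]
 [-0.941  -0.3255 -0.0928 -0.5617]
 [-0.0023  0.2804 -0.9599  0.3834]
 [ 0.      0.      0.      1.    ]] 326.3678715953149
```

View pics/t1.png

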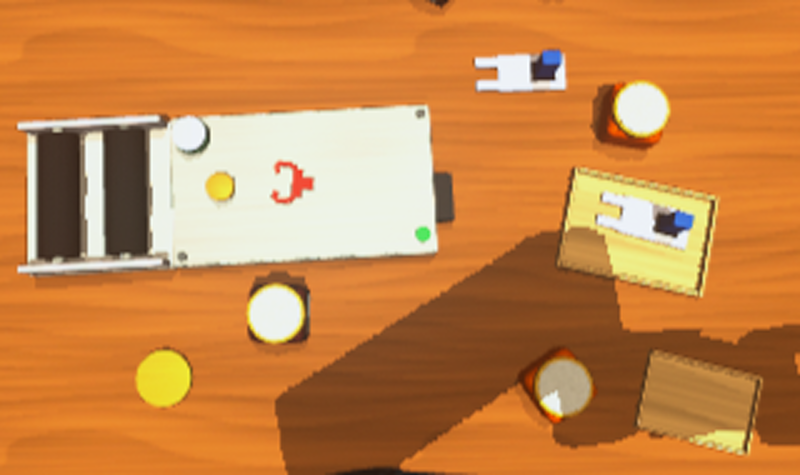

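The enlarged crop confirms the wanted fork: its post is at crop (683,222), prongs pointing left (+y), in the larger tray, which measures about 155 x 104 mm. The other fork is loose at (545,65). I'll move above the tray for a close look.

>>> step_arm(steps=[[1.0,-0.6,0.07,0,0,0.73,0],[1.0,-0.6,0.07,0,0,0.73,0],[1.0,-0.6,0.07,0,0,0.73,0],[1.0,-0.6,0.07,0,0,0.73,0],[1.0,-0.6,0.07,0,0,0.73,0],[1.0,-0.6,0.07,0,0,0.73,0],[1.0,-0.6,0.07,0,0,0.73,0],[1.0,-0.6,0.07,0,0,0.73,0]])

```text
time_s: 0.87
position: [0.4214, -0.3306, 0.2026]
tcp_rot: [[0.974, -0.227, 0.0], [-0.227, -0.974, 0.0], [0.0, -0.0, -1.0]]
force: [0.0, -0.4, 0.2]
opening: 0.527
grasp_force: 0.0
```

```bash
python3 - <<'E'
from h import *
np.set_printoptions(precision=4,suppress=True)
s=read_state();print(s["position"],s["qvel"],s["opening"])
c=cam("wrist");cv2.imwrite("pics/w1.png",c["im"][:,:,::-1]);np.save("c1.npy",c,allow_pickle=True)
for ce,st,_ in blobs(c,(100,100,40),(130,255,255)): print(ce,st,onz(c,ce,.079))
E
```

```text
[ 0.4214 -0.3306  0.2026] [53.1955  1.9307  2.2313  0.1482 -5.2303 52.6647] 0.5274714151824728
[278.9431 125.9804] [265 116  29  22 562] [ 0.4872 -0.3075  0.079 ]
```

View pics/w1.png

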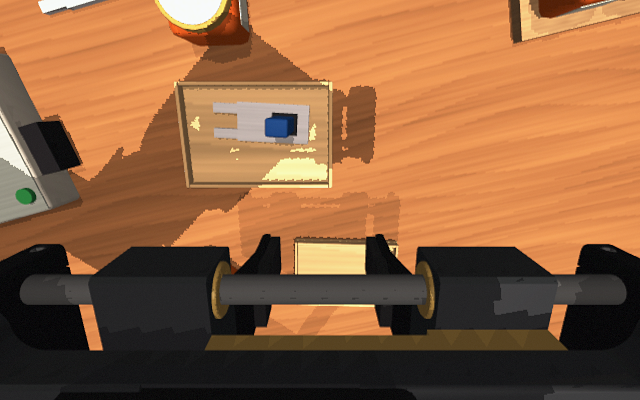

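The wrist view shows the tray rim with corners near (177,84), (331,83), (187,187) and (331,186). The fork has prong ends at col 213, blade rear at col 310, and the post top at about (277,127). I'll work out the fork and tray poses from these.

```bash
python3 - <<'E'
from h import *
np.set_printoptions(precision=4,suppress=True)
c=np.load("c1.npy",allow_pickle=True).item()
P=[onz(c,p,.018)for p in((177,84),(331,83),(331,187),(187,187))];P=np.array(P);print(P,P.mean(0),np.linalg.norm(P-np.roll(P,-1,0),axis=1))
h=cv2.cvtColor(c["im"],cv2.COLOR_RGB2HSV)
roi=h[98:150,205:318]
m=((h[...,1]<60)&(h[...,2]>120)).astype(np.uint8);m2=np.zeros_like(m);m2[98:150,205:318]=m[98:150,205:318]
b=blobs(c,(100,100,40),(130,255,255))[0][2];m2[b]=1
ys,xs=np.nonzero(m2);pts=np.array([onz(c,(x,y),.012) for x,y in zip(xs,ys)if not b[y,x]])[:,:2].astype(np.float32)
r=cv2.minAreaRect(pts*1000);print("rect mm",r,len(pts));bp=cv2.boxPoints(r);print(bp)
hb=h[b];print("V hist",np.histogram(hb[:,2],8))
V=h[...,2];t=b&(V>V[b].max()*.8);y,x=np.nonzero(t);print("top",x.min(),x.max(),y.min(),y.max(),onz(c,(x.mean(),y.mean()),.079))
print(m2[98:150:2,205:318:2].tolist().__len__())
for r_ in m2[98:150:2,205:318:2]:print("".join(".#"[v] for v in r_))
E
```

```text
[[ 0.5481 -0.2102  0.018 ]
 [ 0.5141 -0.3606  0.018 ]
 [ 0.4096 -0.337   0.018 ]
 [ 0.4452 -0.1838  0.018 ]] [ 0.4792 -0.2729  0.018 ] [0.1542 0.1071 0.1573 0.1062]
rect mm ((493.02032470703125, -280.3818359375), (99.53448486328125, 39.730552673339844), 73.9024658203125) 2475
[[ 460.1348 -322.6896]
 [ 498.3076 -333.7059]
 [ 525.9058 -238.074 ]
 [ 487.7331 -227.0578]]
V hist (array([  7,  92,  41,  23,  15,  18,  60, 306]), array([ 40.  ,  52.75,  65.5 ,  78.25,  91.  , 103.75, 116.5 , 129.25,
       142.  ]))
top 265 286 119 136 [ 0.4868 -0.3043  0.079 ]
26
.........................................................
.........................................................
................######...................................
....####################################.................
....################################################.....
....################################################.....
....################################################.....
........############################################.....
................##################.............#####.....
..............
[... 271 characters left out ...]
....
.................############################.######.....
.....########...#############################.######.....
.....########################################.######.....
.....#######################################..######.....
.....######################################...######.....
.....##########################.#########.##########.....
................####################################.....
.................###################################.....
.................................#..################.....
.........................................................
.........................................................
.........................................................
```

>>> step_arm(steps=[[0.164,-0.082,0.12,0,0,0.067,0],[0.164,-0.082,0.24,0,0,0.067,0],[0.164,-0.082,0.24,0,0,0.067,0],[0.164,-0.082,0.24,0,0,0.067,0]])

```text
time_s: 1.25
position: [0.4728, -0.3172, 0.1273]
tcp_rot: [[0.961, -0.275, -0.006], [-0.275, -0.961, 0.006], [-0.007, -0.004, -1.0]]
force: [0.4, 0.2, -0.7]
opening: 0.5
grasp_force: 0.0
```

```bash
python3 - <<'E'
from h import *
np.set_printoptions(precision=4,suppress=True)
s=read_state();print(s["position"],np.array(s["tcp_rot"]),s["qvel"],s["opening"])
c=cam("wrist");cv2.imwrite("pics/w2.png",c["im"][:,:,::-1])
bl=blobs(c,(100,100,40),(130,255,255));h=cv2.cvtColor(c["im"],cv2.COLOR_RGB2HSV);V=h[...,2]
for ce,st,b in bl:
  t=b&(V>V[b].max()*.8);y,x=np.nonzero(t);print("top",x.min(),x.max(),y.min(),y.max())
  r=cv2.minAreaRect(np.array([onz(c,p,.079)[:2]*1000 for p in zip(x,y)],np.float32));print(r)
E
```

```text
[ 0.4728 -0.3172  0.1273] [[ 0.9613 -0.2754 -0.0058]
 [-0.2753 -0.9613  0.0056]
 [-0.0071 -0.0038 -1.    ]] [-1.9532 -3.7587 -1.0435 -0.5831  1.9401 -0.5546] 0.4995020079590096
top 0 2 0 1
((650.8634643554688, -177.84414672851562), (0.414661169052124, 1.3767189979553223), 5.306310176849365)
top 286 313 196 216
((487.3231506347656, -304.9706115722656), (18.267942428588867, 14.140042304992676), 72.1861343383789)
```

View pics/w2.png

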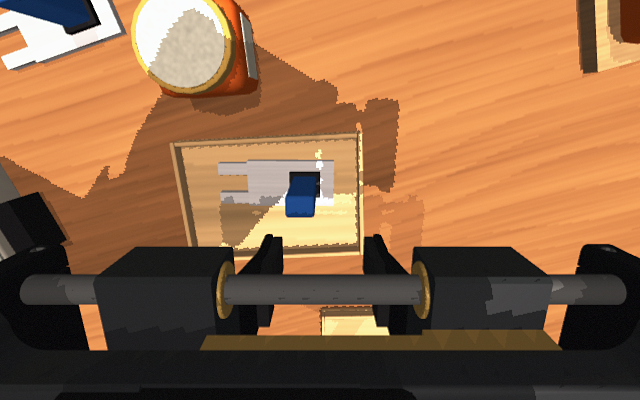

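The view shows the post top near (299,206), with the jaw gap centred at column 322. The post top at 79 mm is at (0.487,-0.305), which agrees with the blade measurement. I'll centre on it and descend.

>>> step_arm(steps=[[0.033,-0.053,0,0,0,0,0],[0.033,-0.053,0,0,0,0,0],[0.033,-0.053,0.07,0,0,0,0],[0.033,-0.053,0.14,0,0,0,0],[0.033,-0.053,0.21,0,0,0,0],[0.033,-0.053,0.27,0,0,0,0],[0.033,-0.053,0.275,0,0,0,0],[0.033,-0.053,0.275,0,0,0,0]])

```text
time_s: 1.97
position: [0.487, -0.3079, 0.0487]
tcp_rot: [[0.96, -0.279, -0.001], [-0.279, -0.96, 0.0], [-0.001, -0.0, -1.0]]
force: [1.0, 0.3, 0.6]
opening: 0.499
grasp_force: 0.0
```

>>> step_arm(steps=[[-0.003,-0.01,0.013,0,0,0,0],[-0.003,-0.01,0.013,0,0,0,0.5],[-0.003,-0.01,0.013,0,0,0,1],[-0.003,-0.01,0.013,0,0,0,1],[-0.003,-0.01,0.013,0,0,0,1],[-0.003,-0.01,0.013,0,0,0,1],[-0.003,-0.01,0.013,0,0,0,1],[-0.003,-0.01,0.013,0,0,0,1]])

```text
time_s: 2.63
position: [0.4883, -0.3043, 0.0449]
tcp_rot: [[0.961, -0.277, 0.001], [-0.277, -0.961, -0.001], [0.001, 0.001, -1.0]]
force: [-0.4, 0.8, 5.0]
opening: 0.23
grasp_force: 30.0
```

>>> step_arm(steps=[[0,0,-0.03,0,0,0,1],[0,0,-0.1,0,0,0,1],[0,0,-0.18,0,0,0,1],[0,0,-0.26,0,0,0,1],[0,0,-0.34,0,0,0,1],[0,0,-0.35,0,0,0,1],[0,0,-0.35,0,0,0,1],[0,0,-0.35,0,0,0,1]])

```text
time_s: 3.3
position: [0.4873, -0.3032, 0.1486]
tcp_rot: [[0.961, -0.277, -0.001], [-0.277, -0.961, 0.001], [-0.002, -0.001, -1.0]]
force: [0.6, 0.7, -2.5]
opening: 0.224
grasp_force: 30.0
```

```bash
python3 - <<'E'
from h import *
np.set_printoptions(precision=4,suppress=True)
s=read_state();print(s["position"],np.array(s["tcp_rot"]),s["force"],s["opening"])
c=cam("wrist");cv2.imwrite("pics/w3.png",c["im"][:,:,::-1]);np.save("c3.npy",c,allow_pickle=True)
t=cam("top");np.save("t3.npy",t,allow_pickle=True)
b=[x for x in blobs(t,(0,150,150),(6,255,255)) if 200<x[0][1]<225 and 270<x[0][0]<295][0]
y,x=np.nonzero(b[2]);r=cv2.minAreaRect(np.array([onz(t,p,.053)[:2]*1000 for p in zip(x,y)],np.float32));print(r,onz(t,b[0],.053))
E
```

```text
[ 0.4873 -0.3032  0.1486] [[ 0.9607 -0.2775 -0.0013]
 [-0.2775 -0.9607  0.0012]
 [-0.0016 -0.0008 -1.    ]] [ 0.5897  0.6959 -2.5122] 0.22360301204004018
((535.6276245117188, 99.14801788330078), (39.52847671508789, 39.98320770263672), 89.1983642578125) [0.535  0.0969 0.053 ]
```

View pics/w3.png

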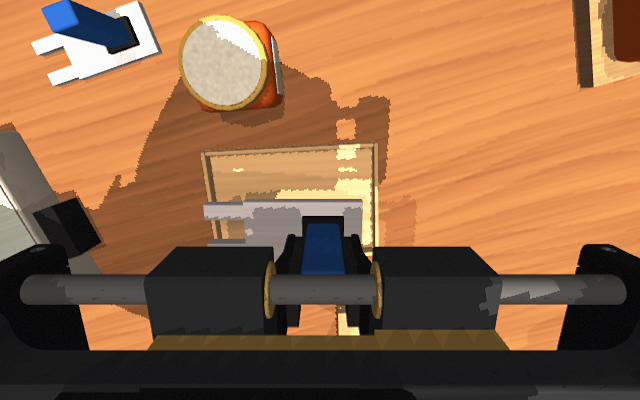

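The fork is held level and hangs square to the tool, with prong ends at col 204, blade rear at col 362 and far edge at row 199. I'll carry it over the deck, short of the clip.

>>> step_arm(steps=[[-0.01,-0.06,0,0,0,-0.05,1],[-0.02,-0.18,0,0,0,-0.13,1],[-0.03,-0.31,0,0,0,-0.2,1],[-0.04,-0.44,0,0,0,-0.27,1],[-0.05,-0.57,0,0,0,-0.33,1],[-0.06,-0.7,0,0,0,-0.38,1],[-0.072,-0.79,0,0,0,-0.395,1],[-0.072,-0.823,0,0,0,-0.395,1]])

```text
time_s: 4.07
position: [0.534, -0.0561, 0.1476]
tcp_rot: [[0.999, 0.033, -0.005], [0.033, -0.999, 0.003], [-0.005, -0.003, -1.0]]
force: [-0.7, 0.2, -1.7]
opening: 0.225
grasp_force: 30.0
```

>>> step_arm(steps=[[0,0,0,0,0,0,1],[0,0,0,0,0,0,1],[0,0,0,0,0,0,1],[0,0,0,0,0,0,1],[0,0,0,0,0,0,1]])

```text
time_s: 4.48
position: [0.5356, -0.0623, 0.1492]
tcp_rot: [[1.0, 0.027, -0.0], [0.027, -1.0, -0.0], [-0.0, 0.0, -1.0]]
force: [-0.2, -0.4, -2.5]
opening: 0.23
grasp_force: 30.0
```

```bash
python3 - <<'E'
from h import *
np.set_printoptions(precision=4,suppress=True)
s=read_state();print(s["position"],np.array(s["tcp_rot"]),s["force"],s["opening"])
c=cam("wrist");np.save("c4.npy",c,allow_pickle=True)
cv2.imwrite("pics/w4.png",cv2.resize(c["im"][50:300,:400,::-1],None,fx=2,fy=2,interpolation=cv2.INTER_CUBIC))
for ce,st,b in blobs(c,(0,150,120),(6,255,255)):print("red",ce,st,onz(c,ce,.053))
for ce,st,b in blobs(c,(18,120,120),(32,255,255)):print("brass",ce,st,onz(c,ce,.069))
E
```

```text
[ 0.5356 -0.0623  0.1492] [[ 0.9996  0.0267 -0.0001]
 [ 0.0267 -0.9996 -0.0002]
 [-0.0001  0.0002 -1.    ]] [-0.2167 -0.4141 -2.462 ] 0.2298904419053105
red [125.7297 196.3772] [  98  169   55   53 1095] [0.5353 0.0996 0.053 ]
brass [599.436  123.9181] [576  80  64  87 867] [ 0.604 -0.26   0.069]
brass [ 19.6744 205.1819] [  1 188  38  35 995] [0.5307 0.173  0.069 ]
brass [266.0743 294.5743] [264 272   5  46 148] [ 0.457  -0.0164  0.069 ]
brass [379.2857 292.    ] [378 287   4  12  28] [ 0.462  -0.1116  0.069 ]
brass [117.7577 335.0077] [ 87 327  60  24 260] [0.4129 0.1147 0.069 ]
```

View pics/w4.png

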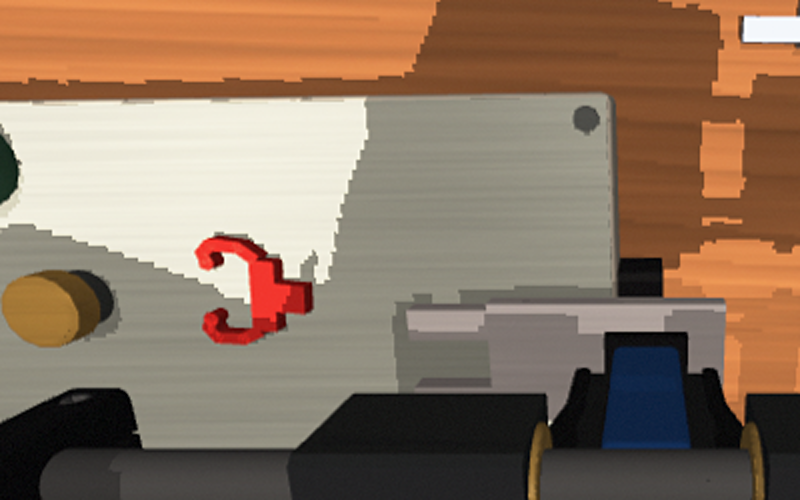

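The clip is at crop (205-312, 237-345) with its tang at (300,297), mouth towards the pin head at (50,308). Prong ends are at crop cols 405-415. I'll measure the clip pose, pin and fork tips.

```bash
python3 - <<'E'
from h import *
np.set_printoptions(precision=1,suppress=True)
c=np.load("c4.npy",allow_pickle=True).item()
h=cv2.cvtColor(c["im"],cv2.COLOR_RGB2HSV)
ce,st,b=blobs(c,(0,150,120),(6,255,255))[0]
V=h[...,2]
print(np.histogram(V[b],8), np.histogram(h[...,1][b],4))
for y in range(167,224):print(y,"".join((" " if not(b[y,x]) else "#" if V[y,x]>215 else "+") for x in range(95,156)))
y,x=np.nonzero(b&(V>215));P=np.array([onz(c,p,.053)[:2]*1000 for p in zip(x,y)],np.float32);print(cv2.minAreaRect(P),P.mean(0))
# deck edge direction
print([onz(c,p,.045)*1000 for p in((0,100.5),(300,97))])
# fork
for n,p in(("far prong corner",(203,205)),("rear far corner",(362,200)),("near prong far edge corner",(204.5,239)),):
    print(n,(onz(c,p,.116)-[.5356,-.0623,.1492])*1000)
m=(h[...,1]<70)&(V>110)
for y in range(196,250,2):print(y,"".join(" #"[int(m[y,x])] for x in range(195,260)))
E
```

```text
(array([ 28,  25,  71, 246,  68,  36,  49, 572]), array([120. , 136.9, 153.8, 170.6, 187.5, 204.4, 221.2, 238.1, 255. ])) (array([ 23,  46, 617, 409]), array([150. , 170.8, 191.5, 212.2, 233. ]))
167                                                              
168                                                              
169          ++++++++                                            
170        ##########+++++++                                     
171       ##################++                                   
172      #####################+                                  
173      ######################++                                
174     #########################+                               
175    ########+##################+                              
176    #######+            ########++                            
177    ######+              #########+                           
178     ######                ########                           
179     ######+                ######+                           
180      ######+                #####++++++++ 
[... 4275 characters left out ...]
 ###      #   # # #                               ################
230 #### ###  ## #   ###   #    #  #       ###  #    ################
232 #### ### #######  ##### # #   #     #             ###############
234 ####                                              ###############
236 ####           #                                  ###############
238 ####                                              ###############
240 ##### ########                                     ##############
242 #############                                      ##############
244 #####       #####################################################
246                                                                  
248
```

```bash
python3 - <<'E'
from h import *
np.set_printoptions(precision=1,suppress=True)
c=np.load("c4.npy",allow_pickle=True).item()
f=lambda x,y,z=.053:onz(c,(x,y),z)[:2]*1000
print("back inner edge",f(129,181),f(130,209))
print("tang rear",f(147.3,193),f(146.8,202),"bottom edge",f(154.5,193,.045),f(154.5,204,.045))
print("jaw tips front",f(98,177),f(102,213)," sides",f(110,170),f(115,221.5))
print("tang far edge",f(146,192.3),"near bottom edge",f(152,206.3,.045))
print("shoulder rear far",f(140,186),"near",f(142,208))
ce,st,b=blobs(c,(18,120,120),(32,255,255))[1];y,x=np.nonzero(b&(c["im"][...,0]>150));print(st)
# pin head: brightness map
V=cv2.cvtColor(c["im"],cv2.COLOR_RGB2HSV)[...,2]
for yy in range(184,226,2):print(yy,"".join(" " if not b[yy,xx] else str(V[yy,xx]//26) for xx in range(0,60)))
E
```

```text
back inner edge [548.4  95.1] [524.5  97.6]
tang rear [538.7  81.6] [531.  83.] bottom edge [536.6  79.9] [526.8  81.1]
jaw tips front [551.  119.7] [520.4 121.4]  sides [557.  109.1] [513.1 111.8]
tang far edge [539.3  82.6] near bottom edge [524.7  83.4]
shoulder rear far [544.4  86.8] near [525.6  87.6]
[  1 188  38  35 995]
184                                                             
186                                                             
188            5 5555555                                        
190        56666666666666 655                                   
192     55666 6666666666666666665                               
194    6666666666666666666666666666                             
196   66666666666666666666666666666665                          
198  6666666666666666666666666666666667                         
200  6666666666666666  66666666666666666                        
202   66666666666666666666666666666666666                       
204   666666666666666666666666666666666666                      
206   666666666666666666666666 666666666566                     
208   5666666666666666666666666666666666666                     
210    5666666666 666  666 6666666666666666                     
212      6666666666666666666666666666666666                     
214       666666666666666666666666666656 55                     
216           6666666666666666666666665555                      
218            5666656 666666556656545555                       
220              5556666666666666555555                         
222                    555555555555                             
224
```

```bash
python3 - <<'E'
from h import *
np.set_printoptions(precision=1,suppress=True)
c=np.load("c4.npy",allow_pickle=True).item()
for y in(184,187,195,204,209,212):print(y,[(x,*map(int,c["im"][y,x])) for x in range(126,158,2)])
f=lambda x,y,z=.069:onz(c,(x,y),z)[:2]*1000
print(f(1,200),f(13,188),f(24,222.5),f(36,210,.055))
t=np.load("t3.npy",allow_pickle=True).item()
for ce,st,b in blobs(t,(15,120,120),(32,255,255)):
  if abs(ce[0]-253)<8 and abs(ce[1]-214)<8:print("pin top",ce,st,onz(t,ce,.066))
E
```

```text
184 [(126, 243, 54, 46), (128, 242, 54, 47), (130, 242, 54, 45), (132, 242, 52, 45), (134, 243, 54, 46), (136, 196, 37, 31), (138, 85, 15, 11), (140, 79, 0, 0), (142, 240, 239, 220), (144, 238, 235, 220), (146, 237, 234, 220), (148, 239, 236, 221), (150, 161, 158, 141), (152, 141, 140, 125), (154, 142, 140, 124), (156, 134, 132, 118)]
187 [(126, 242, 51, 43), (128, 243, 55, 48), (130, 242, 53, 46), (132, 243, 55, 47), (134, 243, 55, 45), (136, 209, 43, 37), (138, 87, 16, 13), (140, 84, 8, 6), (142, 246, 244, 227), (144, 244, 241, 226), (146, 244, 242, 227), (148, 245, 242, 228), (150, 168, 164, 148), (152, 146, 143, 130), (154, 148, 144, 130), (156, 138, 136, 122)]
195 [(126, 242, 47, 39), (128, 243, 54, 47), (130, 242, 53, 45), (132, 243, 54, 46), (134, 242, 54, 46), (136, 242, 54, 45), (138, 242, 53, 46), (140, 242, 53, 45), (142, 242, 54, 46), (144, 248, 57, 48), (146, 171, 31, 27), (148, 173, 30, 26), (150, 177, 34, 28), (152, 89, 12, 10), (154, 78, 18, 13), (156, 124, 106, 96)]
204 [(126, 243, 59, 51), (128, 243, 54, 46), (130, 242, 54, 45), (132, 243, 55, 48), (134, 242, 53, 44
[... 302 characters left out ...]
), (134, 164, 29, 25), (136, 247, 55, 46), (138, 133, 22, 19), (140, 74, 8, 6), (142, 79, 26, 24), (144, 148, 145, 132), (146, 146, 142, 129), (148, 145, 143, 129), (150, 146, 143, 129), (152, 146, 143, 130), (154, 146, 143, 129), (156, 146, 142, 129)]
212 [(126, 167, 66, 59), (128, 173, 30, 26), (130, 173, 31, 28), (132, 173, 31, 28), (134, 173, 32, 29), (136, 174, 31, 28), (138, 114, 20, 18), (140, 74, 10, 9), (142, 73, 5, 3), (144, 140, 137, 125), (146, 141, 138, 125), (148, 141, 137, 124), (150, 143, 139, 126), (152, 143, 137, 125), (154, 142, 138, 125), (156, 143, 138, 126)]
[534.5 186.4] [544.4 174.9] [516.4 172.9] [522.2 174. ]
pin top [252.6 214.1] [247 209  12  11 105] [0.5 0.2 0.1]
```

```bash
python3 - <<'E'
from h import *
np.set_printoptions(precision=1,suppress=True)
c=np.load("c4.npy",allow_pickle=True).item()
f=lambda x,y,z=.053:onz(c,(x,y),z)[:2]*1000
ang=lambda a,b:np.degrees(np.arctan2(*(b-a)[::-1]))+90
for n,a,b in(("shoulder top",f(136.4,185),f(137.8,210.5)),("shoulder bottom",f(141.3,185,.045),f(143,210.5,.045)),("tang rear",f(151,195),f(151.7,204)),("inner",f(125,184),f(125.8,211)),("jaw tip",f(94,177),f(98,213))):print(n,a,b,ang(a,b))
# lateral edges of tang, sides, along columns
im=c["im"].astype(int)
for x in(145,149):print(x,[(y,im[y,x,0],im[y,x,1]) for y in list(range(188,198))+list(range(202,212))])
for x in(108,112,116):
  r=[y for y in range(160,230) if im[y,x,0]-im[y,x,1]>90 and im[y,x,0]>130];print(x,r[0],r[-1],f(x,r[0]-.5),f(x,r[-1]+.5))
b=blobs(c,(18,120,120),(32,255,255));b=[q for q in b if q[0][0]<30][0][2];ys,xs=np.nonzero(b);print(xs.min(),xs.max(),ys.min(),ys.max(),f(xs.min(),200,.069))
print("head rows",f(13,187.5,.069))
E
```

```text
shoulder top [545.2  89.6] [523.4  91.3] 265.44426632504
shoulder bottom [543.2  90.1] [520.7  91.6] 266.3332960720427
tang rear [537.1  78.8] [529.3  79.1] 267.38605896599796
inner [545.8  98.7] [522.7 101.4] 263.504062394108
jaw tip [550.9 122.9] [520.3 124.8] 266.51864402659976
145 [(188, np.int64(234), np.int64(233)), (189, np.int64(134), np.int64(125)), (190, np.int64(112), np.int64(61)), (191, np.int64(92), np.int64(14)), (192, np.int64(128), np.int64(22)), (193, np.int64(194), np.int64(37)), (194, np.int64(189), np.int64(35)), (195, np.int64(189), np.int64(35)), (196, np.int64(189), np.int64(36)), (197, np.int64(184), np.int64(32)), (202, np.int64(172), np.int64(29)), (203, np.int64(173), np.int64(31)), (204, np.int64(174), np.int64(31)), (205, np.int64(175), np.int64(27)), (206, np.int64(167), np.int64(88)), (207, np.int64(146), np.int64(153)), (208, np.int64(146), np.int64(145)), (209, np.int64(146), np.int64(144)), (210, np.int64(143), np.int64(140)), (211, np.int64(141), np.int64(138))]
149 [(188, np.int64(238), np.int64(237)), (189, np.int64(136), np.int64(130)), (190, np.int64(121), np.int64(93)), (191, np.int64(97), np.int64(10)), (192, np.int64(111), np.int64(17)), (193, np.int64(152), np.int64(28)), (194, np.int64(176), np.int64(31)), (195, np.int64(175), np.int64(33)), (196, np.int64(174), np.int64(31)), (197, np.int64(173), np.int64(28)), (202, np.int64(174), np.int64(31)), (203, np.int64(174), np.int64(32)), (204, np.int64(174), np.int64(31)), (205, np.int64(175), np.int64(29)), (206, np.int64(168), np.int64(67)), (207, np.int64(151), np.int64(130)), (208, np.int64(145), np.int64(147)), (209, np.int64(146), np.int64(143)), (210, np.int64(143), np.int64(139)), (211, np.int64(142), np.int64(138))]
108 169 220 [558.2 110.5] [513.8 117.5]
112 170 221 [557.5 107.4] [513.  114.3]
116 170 221 [557.6 104.2] [513.1 110.9]
1 38 188 222 [534.5 186.4]
head rows [544.8 174.8]
```

```bash
python3 - <<'E'
from h import *
np.set_printoptions(precision=1,suppress=True)
c=np.load("c4.npy",allow_pickle=True).item();im=c["im"].astype(int)
T=np.array([.5356,-.0623,.1492]);R=np.array([[.9996,.0267,0],[.0267,-.9996,0],[0,0,-1]])
g=lambda x,y,z=.1163:R.T@(onz(c,(x,y),z)-T)*1000
for x in(212,225,237,300,345):print(x,[int(im[y,x].sum()//3) for y in range(196,252)])
for n,p in(("prong out",(220,205.5)),("prong in",(220,221.8)),("near in",(220,244)),("blade far",(300,204)),("slot end?",(245,230)),("tip",(203,213)),("rear",(362,215))):print(n,g(*p))
E
```

```text
212 [131, 102, 102, 103, 104, 101, 89, 87, 99, 136, 161, 159, 160, 161, 160, 161, 161, 163, 166, 155, 117, 118, 116, 116, 108, 105, 104, 103, 103, 106, 105, 106, 106, 104, 105, 106, 105, 104, 102, 105, 105, 102, 102, 80, 81, 81, 82, 93, 121, 114, 82, 16, 20, 20, 19, 21]
225 [139, 139, 136, 137, 140, 128, 86, 88, 99, 136, 162, 160, 161, 162, 161, 159, 162, 164, 166, 155, 117, 119, 118, 116, 109, 105, 105, 103, 103, 105, 105, 106, 104, 102, 104, 107, 106, 102, 103, 104, 104, 104, 101, 80, 81, 82, 81, 92, 119, 113, 83, 15, 22, 24, 23, 22]
237 [103, 103, 104, 104, 104, 101, 89, 88, 99, 137, 162, 160, 163, 162, 162, 160, 162, 165, 167, 155, 118, 119, 119, 115, 108, 105, 106, 104, 103, 105, 105, 105, 103, 102, 106, 107, 103, 103, 103, 104, 105, 103, 100, 81, 83, 81, 81, 93, 120, 114, 82, 12, 19, 21, 20, 23]
300 [105, 105, 101, 90, 87, 96, 143, 170, 167, 165, 163, 164, 160, 160, 161, 164, 163, 160, 161, 164, 155, 117, 118, 119, 119, 120, 120, 120, 120, 119, 119, 121, 120, 121, 119, 119, 122, 123, 123, 117, 82, 8, 13, 14, 16, 12, 12, 16, 16, 17, 17, 16, 16, 17, 14, 13]
345 [128, 129, 122, 90, 88, 101, 142, 169, 156, 116, 119, 120, 121, 118, 120, 119, 120, 120, 120, 122, 123, 122, 118, 119, 121, 123, 123, 122, 122, 121, 120, 122, 123, 123, 121, 122, 123, 125, 125, 119, 83, 11, 15, 12, 17, 15, 15, 17, 13, 13, 14, 17, 18, 16, 13, 13]
prong out [ 15.9 -64.4  32.9]
prong in [  5.1 -65.3  32.9]
near in [-10.1 -66.6  32.9]
blade far [ 16.9 -14.4  32.9]
slot end? [ -0.4 -49.8  32.9]
tip [ 11.  -75.5  32.9]
rear [ 9.7 24.4 32.9]
```

>>> step_arm(steps=[[-0.009,-0.07,0,0,0,0.05,1],[-0.017,-0.16,0,0,0,0.122,1],[-0.017,-0.2,0.04,0,0,0.122,1],[-0.017,-0.2,0.1,0,0,0.122,1],[-0.017,-0.2,0.16,0,0,0.122,1],[-0.017,-0.2,0.195,0,0,0.122,1],[-0.017,-0.2,0.2,0,0,0.122,1],[-0.017,-0.2,0.2,0,0,0.122,1]])

```text
time_s: 5.2
position: [0.5285, -0.0014, 0.0888]
tcp_rot: [[0.998, -0.068, -0.001], [-0.068, -0.998, 0.0], [-0.002, -0.0, -1.0]]
force: [0.1, -0.9, -1.8]
opening: 0.226
grasp_force: 30.0
```

>>> step_arm(steps=[[0,0,0,0,0,0,1],[0,0,0,0,0,0,1],[0,0,0,0,0,0,1],[0,0,0,0,0,0,1]])

```text
time_s: 5.53
position: [0.5294, -0.0011, 0.0901]
tcp_rot: [[0.998, -0.067, 0.002], [-0.067, -0.998, -0.0], [0.002, 0.0, -1.0]]
force: [-0.5, -0.2, -1.2]
opening: 0.227
grasp_force: 30.0
```

>>> step_arm(steps=[[0,0.002,0.004,0,0,0,1],[0,0.002,0.007,0,0,0,1],[0,0.002,0.007,0,0,0,1],[0,0.002,0.007,0,0,0,1]])

```text
time_s: 5.87
position: [0.5287, -0.0014, 0.0872]
tcp_rot: [[0.998, -0.067, -0.0], [-0.067, -0.998, 0.0], [-0.0, -0.0, -1.0]]
force: [0.0, -0.4, -1.4]
opening: 0.225
grasp_force: 30.0
```

>>> step_arm(steps=[[0,0,0.003,0,0,0,1],[0,0,0.005,0,0,0,1],[0,0,0.005,0,0,0,1],[0,0,0.005,0,0,0,1]])

```text
time_s: 6.2
position: [0.5288, -0.0014, 0.0859]
tcp_rot: [[0.998, -0.067, 0.0], [-0.067, -0.998, -0.0], [0.0, 0.0, -1.0]]
force: [-0.6, 0.2, 1.1]
opening: 0.228
grasp_force: 30.0
```

```bash
python3 - <<'E'
from h import *
np.set_printoptions(precision=4,suppress=True)
s=read_state();print(s["position"],s["force"],s["moment"],s["tcp_rot"],s["qvel"])
c=cam("wrist");np.save("c5.npy",c,allow_pickle=True)
cv2.imwrite("pics/w5.png",cv2.resize(c["im"][90:260,100:400,::-1],None,fx=2.6,fy=2.6,interpolation=cv2.INTER_CUBIC))
E
```

```text
[ 0.5288 -0.0014  0.0859] [-0.6247  0.241   1.1289] [-0.016   0.097   0.0191] [[ 0.9978 -0.0666  0.0001]
 [-0.0666 -0.9978 -0.    ]
 [ 0.0001  0.     -1.    ]] [ 0.0289 -0.0023 -0.0201  0.1044 -0.0121  0.0099]
```

View pics/w5.png

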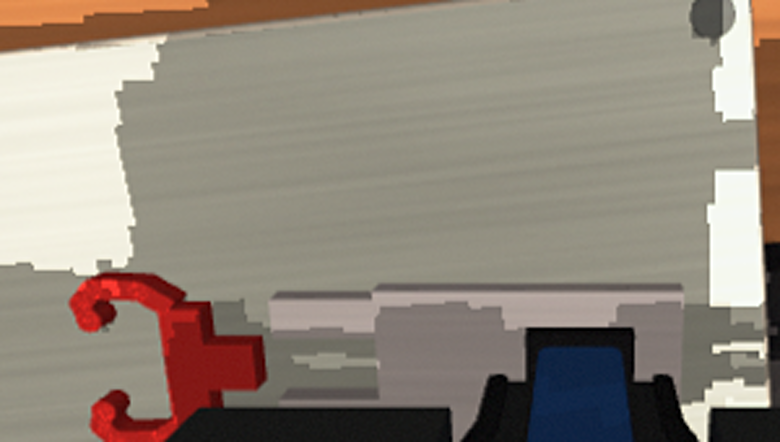

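The fork rests on the deck: contact came at TCP z 0.0859, as predicted. The tang is at crop (215-263, 337-388) and the slot between rows 333 and 398, so they are nearly aligned. I'll measure the offset in the tool frame.

```bash
python3 - <<'E'
from h import *
np.set_printoptions(precision=1,suppress=True)
c=np.load("c5.npy",allow_pickle=True).item();im=c["im"].astype(int)
s=read_state();T=np.array(s["position"]);R=np.array(s["tcp_rot"])
g=lambda x,y,z=.053:(R.T@(onz(c,(x,y),z)-T)*1000)[:2]
for x in(185,190,195,210,225,240):print(x,[(int(im[y,x].mean()),int(im[y,x,0]-im[y,x,1])) for y in range(198,250)])
for y in(212,214,220,226,230,234):print(y,[(x,int(im[y,x,0]),int(im[y,x,1])) for x in range(160,208,2)])
print([g(190,y) for y in(218,238)],[g(x,228) for x in(180,200,204)])
E
```

```text
185 [(138, 2), (140, 2), (142, 2), (143, 3), (143, 4), (142, 3), (140, 3), (131, 2), (101, 2), (104, 2), (103, 1), (106, 2), (107, 2), (104, 2), (103, 2), (103, 2), (104, 1), (106, 1), (107, 2), (107, 0), (98, 8), (47, 67), (39, 79), (40, 74), (47, 84), (59, 109), (57, 109), (59, 107), (56, 111), (58, 107), (58, 109), (57, 109), (59, 108), (56, 110), (56, 109), (60, 105), (56, 108), (58, 107), (56, 111), (59, 108), (59, 109), (68, 90), (76, 50), (66, 34), (67, 34), (62, 38), (46, 53), (42, 53), (24, 45), (21, -2), (21, 2), (22, -2)]
190 [(138, 2), (140, 3), (141, 3), (144, 3), (142, 3), (140, 3), (140, 3), (131, 2), (102, 1), (104, 2), (104, 2), (106, 2), (105, 0), (103, 1), (102, 3), (103, 2), (105, 3), (106, 1), (106, 2), (107, -1), (98, 9), (49, 65), (40, 78), (40, 74), (45, 87), (58, 112), (58, 110), (59, 108), (57, 108), (59, 107), (56, 109), (58, 107), (57, 109), (57, 109), (59, 108), (58, 107), (58, 109), (58, 108), (56, 109), (58, 108), (57, 110), (66, 91), (92, 34), (109, -3), (106, 1), (105, 3), (104, 2), (98, 4), (72, 2), (17, -2), (19, -1), (19, -1)]
195 [(140, 3), (141, 
[... 3876 characters left out ...]
 (184, 130, 22), (186, 131, 23), (188, 130, 22), (190, 131, 22), (192, 131, 23), (194, 131, 25), (196, 133, 24), (198, 81, 17), (200, 76, 13), (202, 107, 102), (204, 110, 108), (206, 110, 108)]
234 [(160, 151, 148), (162, 149, 149), (164, 133, 54), (166, 131, 24), (168, 131, 24), (170, 131, 22), (172, 131, 24), (174, 132, 25), (176, 132, 26), (178, 131, 24), (180, 131, 22), (182, 130, 19), (184, 130, 22), (186, 130, 24), (188, 133, 27), (190, 132, 23), (192, 133, 27), (194, 131, 26), (196, 132, 21), (198, 90, 19), (200, 77, 13), (202, 91, 55), (204, 113, 112), (206, 112, 110)]
[array([  7.6, -83.9]), array([ -6. , -85.5])] [array([  0.9, -91.1]), array([  0.9, -78.3]), array([  0.9, -75.8])]
```

```bash
cat > path.py <<'E'
import numpy as np
E_=1.6;L=75.2
def tcp(o,yaw,gap=0):
    a=np.radians(yaw);u=np.array([np.cos(a),np.sin(a)]);tx=np.array([u[1],-u[0]])
    return np.array(o)-(22+gap+L)*u+E_*tx
def row(p0,y0,p,y,dz=0):
    a=np.radians(y0);u=np.array([np.cos(a),np.sin(a)]);tx=np.array([u[1],-u[0]]);d=np.array(p)-p0
    return [round(float(v),4) for v in(d@tx/300,-d@u/300,dz/300,0,0,-(y-y0)/45)]
E
python3 - <<'E'
from path import *
from rig import read_state
s=read_state();R=np.array(s["tcp_rot"]);p=np.array(s["position"])[:2]*1000;y=np.degrees(np.arctan2(-R[1,1],-R[0,1]));print(p,y)
o0=np.array([535.3,112.7]);pin=np.array([530.,171.8]);d=pin-o0;D=np.hypot(*d);b=np.degrees(np.arctan2(d[1],d[0]));print(D,b,tcp(o0,y,17),)
# anchor: clip origin in line with measured tang offset .6 in tool x
k=lambda s:(tcp(o0+d/D*s,y+(b-y)*min(s/30,1)),y+(b-y)*min(s/30,1))
for g in(13,9,5,1):print(row(p,y,tcp(o0,y,g),y,-.7))
S=[3,6,9,12]
for s_ in S:print(row(p,y,*k(s_),-.7))
print("call2");P=k(12)
for s_ in(15,18,21,24,27,30,33,36):print(row(*P,*k(s_)))
E
```

```text
[528.8211149   -1.42681519] 86.17774958699648
59.337172160459424 95.12449207397528 [529.28371093  -1.35263814]
[0.0015, -0.0137, -0.0023, 0.0, 0.0, -0.0]
[0.0015, -0.027, -0.0023, 0.0, 0.0, -0.0]
[0.0015, -0.0403, -0.0023, 0.0, 0.0, -0.0]
[0.0015, -0.0537, -0.0023, 0.0, 0.0, -0.0]
[0.005, -0.067, -0.0023, 0.0, 0.0, -0.0199]
[0.0085, -0.0771, -0.0023, 0.0, 0.0, -0.0398]
[0.012, -0.0873, -0.0023, 0.0, 0.0, -0.0596]
[0.0155, -0.0975, -0.0023, 0.0, 0.0, -0.0795]
call2
[0.0041, -0.0101, 0.0, 0.0, 0.0, -0.0199]
[0.0082, -0.0202, 0.0, 0.0, 0.0, -0.0398]
[0.0124, -0.0305, 0.0, 0.0, 0.0, -0.0596]
[0.0165, -0.0408, 0.0, 0.0, 0.0, -0.0795]
[0.0206, -0.0512, 0.0, 0.0, 0.0, -0.0994]
[0.0247, -0.0617, 0.0, 0.0, 0.0, -0.1193]
[0.0237, -0.0716, 0.0, 0.0, 0.0, -0.1193]
[0.0228, -0.0816, 0.0, 0.0, 0.0, -0.1193]
```

>>> step_arm(steps=[[0.0015,-0.0137,-0.0023,0,0,0,1],[0.0015,-0.027,-0.0023,0,0,0,1],[0.0015,-0.04,-0.0023,0,0,0,1],[0.0015,-0.054,-0.0023,0,0,0,1],[0.005,-0.067,-0.0023,0,0,-0.02,1],[0.0085,-0.077,-0.0023,0,0,-0.04,1],[0.012,-0.087,-0.0023,0,0,-0.06,1],[0.0155,-0.0975,-0.0023,0,0,-0.08,1]])

```text
time_s: 6.92
position: [0.5356, 0.0278, 0.0864]
tcp_rot: [[1.0, -0.002, 0.0], [-0.002, -1.0, -0.0], [0.0, 0.0, -1.0]]
force: [-0.5, 0.5, -1.5]
opening: 0.227
grasp_force: 30.0
```

```bash
cat > look.py <<'E'
from h import *
import sys
np.set_printoptions(precision=1,suppress=True)
s=read_state();T=np.array(s["position"]);R=np.array(s["tcp_rot"]);print(T*1000,np.degrees(np.arctan2(-R[1,1],-R[0,1])),np.array(s["force"]))
c=cam("wrist");np.save(sys.argv[1]+".npy",c,allow_pickle=True);cv2.imwrite(f"pics/{sys.argv[1]}.png",cv2.resize(c["im"][120:260,100:380,::-1],None,fx=2.8,fy=2.8,interpolation=cv2.INTER_CUBIC))
im=c["im"].astype(int);red=(im[...,0]-im[...,1]>80)&(im[...,0]>115)&(im[...,1]<75)&(im[...,2]<75)
red[:,300:]=0;red[260:]=0;n,l,st,ce=cv2.connectedComponentsWithStats(red.astype(np.uint8));i=1+np.argmax(st[1:,4]);red=l==i
g=lambda x,y,z=.053:(R.T@(onz(c,(x,y),z)-T)*1000)[:2]
y,x=np.nonzero(red);print("red cols",x.min(),x.max(),"rows",y.min(),y.max())
# tang: rightmost columns
for xx in range(x.max()-14,x.max()-2,3):
    r=np.nonzero(red[:,xx])[0];print(xx,r.min(),r.max(),"tang centre tool",(g(xx,r.min()-.5)+g(xx,r.max()+.5))/2)
for yy in range(y.min()+6,y.max(),6):
    r=np.nonzero(red[yy])[0];print("row",yy,"right edge",g(r.max()+.5,yy))
ce=[q for q in blobs(c,(15,110,90),(32,255,255),300) if q[0][1]<260 and q[0][0]<300]
for q in ce:
    yy,xx=np.nonzero(q[2]);i=xx.argmin();j=yy.argmin();print("brass",q[1],"left",g(xx.min()-.5,yy[i],.069),"far",g(xx[j],yy.min()-.5,.069))
print("pin est tool",R.T[:2,:2]@(np.array([530.,171.8])-T[:2]*1000))
E
python3 look.py p1
```

```text
[535.6  27.8  86.4] 89.875727063589 [-0.5  0.5 -1.5]
red cols 155 224 rows 197 245
210 223 239 tang centre tool [ -1.4 -72.4]
213 223 239 tang centre tool [ -1.4 -70.5]
216 223 239 tang centre tool [ -1.4 -68.6]
219 223 239 tang centre tool [ -1.4 -66.6]
row 203 right edge [ 17.4 -82.8]
row 209 right edge [ 13.5 -75.7]
row 215 right edge [  9.5 -75.5]
row 221 right edge [  5.5 -75.2]
row 227 right edge [  1.4 -63.5]
row 233 right edge [ -2.7 -63.2]
row 239 right edge [ -6.9 -63.6]
brass [  55  219   53   50 1764] left [   1.2 -158.8] far [  12.8 -138.4]
pin est tool [  -5.9 -144. ]
```

```bash
python3 - <<'E'
from h import *
np.set_printoptions(precision=1,suppress=True)
c=np.load("p1.npy",allow_pickle=True).item();im=c["im"]
h=cv2.cvtColor(im,cv2.COLOR_RGB2HSV)
for y in range(200,274,2):print(y,"|","".join(("b" if 15<=h[y,x,0]<=32 and h[y,x,1]>110 and h[y,x,2]>130 else "d" if 10<=h[y,x,0]<=32 and h[y,x,1]>110 else "k" if h[y,x,2]<60 else "r" if h[y,x,0]<8 and h[y,x,1]>140 else ".") for x in range(40,170,2)))
s=read_state();T=np.array(s["position"]);R=np.array(s["tcp_rot"])
g=lambda x,y,z=.069:(R.T@(onz(c,(x,y),z)-T)*1000)[:2]
b=(h[...,0]>=15)&(h[...,0]<=32)&(h[...,1]>110)&(h[...,2]>100);b[:,:40]=0;b[:,130:]=0;b[:190]=0;b[280:]=0
y,x=np.nonzero(b);P=np.array([g(*p) for p in zip(x,y)],np.float32);H=cv2.convexHull(P)[:,0]
L=H[H[:,1]<np.median(P[:,1])]
A=np.c_[2*L,np.ones(len(L))];sol=np.linalg.lstsq(A,(L**2).sum(1),rcond=None)[0];print("circle",sol[:2],np.sqrt(sol[2]+sol[0]**2+sol[1]**2),P.min(0),P.max(0))
E
```

```text
200 | ............................................................rrrrr
202 | ...........................................................rrrrrr
204 | ..........................................................rrrrrrr
206 | .........................................................rrrrrrr.
208 | ..........................................................rrrrrrr
210 | ..........................................................rrrrrrr
212 | ...........................................................rrrrrr
214 | ...........................................................rrrrr.
216 | ...........................................................rrrr..
218 | ...........................kkkkkk................................
220 | ....................ddddddddkkkkkkk..............................
222 | ..................dddddddddddddkkkkkk............................
224 | ...............dddddddddddddddddkkkkkk...........................
226 | .............bbbbbbbbbdddddddddddkkkkkk..........................
228 | ............bbbbbbbbbbbbbdddddddddkkkkk..........................
230 | ..........bbbb
[... 937 characters left out ...]
bbbbbbbbbbbbbbbbbddd...........................rrk
258 | kkkkkkkkkkkkkkbbbbbbbbbbbbbbbbbbdd.............................kk
260 | kkkkkkkkkkkkkkbbbbbbbbbbbbbbbbbdd.............................kkk
262 | kkkkkkkkkkkkkkdbbbbbbbbbbbbbbbd..............................kkkk
264 | kkkkkkkkkkkkkkkbbbbbbbbbbbbbbb..............................kkkkk
266 | kkkkkkkkkkkkk...bbbbbbbbbbbb...............................kkkkkk
268 | kkkkkkkkkkkkkkk....bbbbbbb................................kkkkkkk
270 | kkkkkkkkdkkkkkk..........................................kkkkkkkk
272 | kkkkkkkkkkkkkkkk.......................................kkkkkkkkkk
circle [  -5.3 -144.8] 14.559358650966802 [ -19.3 -158.9] [  12.3 -130.6]
```

The pin head circle fit gives (-5.3,-144.8) in the tool frame with r 14.6 mm, which agrees with the estimate. The tang is centred in the slot and the shoulders sit on the prongs, so I'll continue along the curve.

>>> step_arm(steps=[[0.004,-0.01,0,0,0,-0.02,1],[0.008,-0.02,0,0,0,-0.04,1],[0.0124,-0.0305,0,0,0,-0.06,1],[0.0165,-0.041,0,0,0,-0.08,1],[0.0206,-0.051,0,0,0,-0.1,1],[0.0247,-0.062,0,0,0,-0.119,1],[0.0237,-0.0716,0,0,0,-0.119,1],[0.0228,-0.0816,0,0,0,-0.119,1]])

```text
time_s: 7.63
position: [0.5424, 0.0522, 0.0864]
tcp_rot: [[0.996, 0.09, 0.0], [0.09, -0.996, -0.0], [0.0, 0.0, -1.0]]
force: [-0.1, -0.9, -1.9]
opening: 0.223
grasp_force: 30.0
```

>>> step_arm(steps=[[0,0,0,0,0,0,1],[0,0,0,0,0,0,1]])

```text
time_s: 7.8
position: [0.5421, 0.0521, 0.0864]
tcp_rot: [[0.996, 0.09, -0.0], [0.09, -0.996, 0.0], [-0.0, -0.0, -1.0]]
force: [-0.0, -0.2, -1.8]
opening: 0.224
grasp_force: 30.0
```

```bash
sed -i 's/530\.,171\.8/530.2,172./' look.py; cat >> look.py <<'E'
h=cv2.cvtColor(im.astype(np.uint8),cv2.COLOR_RGB2HSV);b=(h[...,0]>=15)&(h[...,0]<=32)&(h[...,1]>110)&(h[...,2]>130);b[:,240:]=0;b[:190]=0;b[272:]=0
n,l,st,cc=cv2.connectedComponentsWithStats(b.astype(np.uint8));b=l==1+np.argmax(st[1:,4])
y,x=np.nonzero(b);P=np.array([g(*p,.069) for p in zip(x,y)],np.float32);print("pin top circle",cv2.minEnclosingCircle(P),P.mean(0))
E
python3 look.py p2
```

```text
[542.1  52.1  86.4] 95.14996049495375 [-0.  -0.2 -1.8]
red cols 153 223 rows 197 245
209 223 239 tang centre tool [ -1.4 -73.1]
212 223 238 tang centre tool [ -1.  -71.2]
215 223 238 tang centre tool [ -1.  -69.2]
218 223 238 tang centre tool [ -1.  -67.3]
row 203 right edge [ 17.4 -82.8]
row 209 right edge [ 13.5 -75.7]
row 215 right edge [  9.5 -76.2]
row 221 right edge [  5.5 -75.9]
row 227 right edge [  1.4 -64.2]
row 233 right edge [ -2.7 -63.9]
row 239 right edge [ -6.8 -73.3]
brass [  92  212   52   50 1912] left [   1.9 -136.8] far [  17.1 -118.5]
pin est tool [  -1.1 -120.5]
pin top circle ((-0.3361644446849823, -122.20697784423828), 14.57180404663086) [  -0.2 -122.2]
```

Aligned: clip and pin lateral positions agree within 1 mm, and the clip origin is about 24 mm short. I'll push straight on, gently.

>>> step_arm(steps=[[0.001,-0.006,0,0,0,0,1],[0.001,-0.012,0,0,0,0,1],[0.001,-0.018,0,0,0,0,1],[0.001,-0.024,0,0,0,0,1],[0.001,-0.026,0,0,0,0,1],[0.001,-0.028,0,0,0,0,1]])

```text
time_s: 8.35
position: [0.5418, 0.0604, 0.0864]
tcp_rot: [[0.996, 0.09, -0.0], [0.09, -0.996, -0.0], [-0.0, 0.0, -1.0]]
force: [0.5, -0.3, -1.5]
opening: 0.229
grasp_force: 30.0
```

>>> step_arm(steps=[[0,-0.002,0,0,0,0,1],[0,-0.004,0,0,0,0,1],[0,-0.006,0,0,0,0,1]])

```text
time_s: 8.6
position: [0.5418, 0.0621, 0.0864]
tcp_rot: [[0.996, 0.089, 0.0], [0.089, -0.996, -0.0], [0.0, 0.0, -1.0]]
force: [-0.5, -0.2, -1.4]
opening: 0.228
grasp_force: 30.0
```

>>> step_arm(steps=[[0,-0.002,0,0,0,0,1],[0,-0.004,0,0,0,0,1]])

```text
time_s: 8.77
position: [0.5416, 0.0633, 0.0864]
tcp_rot: [[0.996, 0.089, -0.0], [0.089, -0.996, -0.0], [-0.0, 0.0, -1.0]]
force: [0.8, -0.6, -1.5]
opening: 0.226
grasp_force: 30.0
```

>>> step_arm(steps=[[0,-0.002,0,0,0,0,1],[0,-0.004,0,0,0,0,1]])

```text
time_s: 8.93
position: [0.5415, 0.0645, 0.0864]
tcp_rot: [[0.996, 0.089, -0.0], [0.089, -0.996, -0.0], [-0.0, 0.0, -1.0]]
force: [0.0, 0.3, -1.4]
opening: 0.227
grasp_force: 30.0
```

>>> step_arm(steps=[[0,-0.002,0,0,0,0,1],[0,-0.004,0,0,0,0,1]])

```text
time_s: 9.1
position: [0.5414, 0.0653, 0.0865]
tcp_rot: [[0.996, 0.09, 0.0], [0.09, -0.996, -0.001], [-0.0, 0.001, -1.0]]
force: [0.8, -2.4, -1.0]
opening: 0.226
grasp_force: 30.0
```

>>> step_arm(steps=[[0,-0.002,0,0,0,0,1],[0,-0.004,0,0,0,0,1]])

```text
time_s: 9.27
position: [0.5415, 0.0661, 0.0866]
tcp_rot: [[0.996, 0.09, 0.0], [0.09, -0.996, -0.002], [0.0, 0.002, -1.0]]
force: [0.4, -4.8, -0.8]
opening: 0.225
grasp_force: 30.0
```

```bash
python3 look.py p3
```

```text
[541.5  66.1  86.6] 95.18759721334047 [ 0.4 -4.8 -0.8]
red cols 155 225 rows 197 245
211 223 239 tang centre tool [ -1.4 -71.9]
214 223 239 tang centre tool [ -1.4 -69.9]
217 223 239 tang centre tool [ -1.4 -68. ]
220 224 239 tang centre tool [ -1.7 -66.1]
row 203 right edge [ 17.4 -82.9]
row 209 right edge [ 13.5 -75.8]
row 215 right edge [  9.5 -75.6]
row 221 right edge [  5.5 -75.3]
row 227 right edge [  1.4 -63. ]
row 233 right edge [ -2.7 -63.3]
row 239 right edge [ -6.9 -63. ]
brass [ 116  213   50   50 1840] left [   4.4 -122.2] far [  16.5 -105.9]
pin est tool [  -1.7 -106.5]
pin top circle ((-0.9670674204826355, -108.6846923828125), 14.484813690185547) [  -0.5 -112.6]
```

View pics/p3.png

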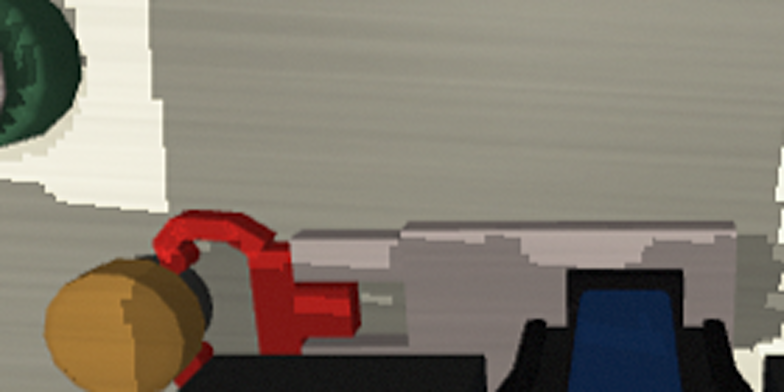

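The crop shows both jaws on the groove (upper jaw tip at (175,255), pin head at (125,325)), with the tang in the slot and the shoulders on the prongs. I'll push on in small steps and watch the force.

>>> step_arm(steps=[[0,-0.0025,0,0,0,0,1],[0,-0.005,0,0,0,0,1]])

```text
time_s: 9.48
position: [0.5415, 0.0671, 0.0867]
tcp_rot: [[0.996, 0.091, 0.001], [0.091, -0.996, -0.002], [0.001, 0.002, -1.0]]
force: [-0.4, -7.3, 1.1]
opening: 0.225
grasp_force: 30.0
```

>>> step_arm(steps=[[0,-0.002,0,0,0,0,1],[0,-0.004,0,0,0,0,1]])

```text
time_s: 9.65
position: [0.5415, 0.068, 0.0867]
tcp_rot: [[0.996, 0.091, 0.001], [0.091, -0.996, -0.003], [0.001, 0.003, -1.0]]
force: [-0.4, -8.0, 0.4]
opening: 0.228
grasp_force: 30.0
```

>>> step_arm(steps=[[0,-0.002,0,0,0,0,1],[0,-0.004,0,0,0,0,1]])

```text
time_s: 9.82
position: [0.5415, 0.0691, 0.0868]
tcp_rot: [[0.996, 0.091, 0.001], [0.091, -0.996, -0.003], [0.001, 0.003, -1.0]]
force: [-0.0, -8.2, 0.7]
opening: 0.231
grasp_force: 30.0
```

>>> step_arm(steps=[[0,-0.002,0,0,0,0,1],[0,-0.004,0,0,0,0,1]])

```text
time_s: 9.98
position: [0.5413, 0.0704, 0.0867]
tcp_rot: [[0.996, 0.091, 0.001], [0.091, -0.996, -0.003], [0.001, 0.003, -1.0]]
force: [-0.7, -6.6, 0.2]
opening: 0.227
grasp_force: 30.0
```

>>> step_arm(steps=[[0,-0.002,0,0,0,0,1],[0,-0.004,0,0,0,0,1]])

```text
time_s: 10.15
position: [0.541, 0.072, 0.0866]
tcp_rot: [[0.996, 0.09, 0.0], [0.09, -0.996, -0.002], [0.0, 0.002, -1.0]]
force: [-0.5, -4.7, -0.3]
opening: 0.221
grasp_force: 30.0
```

>>> step_arm(steps=[[0,-0.002,0,0,0,0,1],[0,-0.004,0,0,0,0,1]])

```text
time_s: 10.32
position: [0.5405, 0.0743, 0.0864]
tcp_rot: [[0.996, 0.089, -0.0], [0.089, -0.996, 0.0], [-0.0, -0.0, -1.0]]
force: [-0.1, -2.1, -2.1]
opening: 0.226
grasp_force: 30.0
```

>>> step_arm(steps=[[0,-0.002,0,0,0,0,1],[0,-0.004,0,0,0,0,1]])

```text
time_s: 10.48
position: [0.5403, 0.0763, 0.0863]
tcp_rot: [[0.996, 0.089, -0.0], [0.089, -0.996, 0.001], [-0.0, -0.001, -1.0]]
force: [0.5, -0.0, -2.0]
opening: 0.226
grasp_force: 30.0
```

```bash
python3 look.py p4
```

```text
[540.3  76.3  86.3] 95.08069322712501 [ 0.5 -0.  -2. ]
red cols 151 221 rows 196 245
207 223 239 tang centre tool [ -1.4 -74.4]
210 223 239 tang centre tool [ -1.4 -72.5]
213 223 239 tang centre tool [ -1.4 -70.6]
216 223 239 tang centre tool [ -1.4 -68.6]
row 202 right edge [ 18.1 -86.5]
row 208 right edge [ 14.1 -83.8]
row 214 right edge [ 10.2 -78. ]
row 220 right edge [  6.2 -77.8]
row 226 right edge [  2.1 -66.1]
row 232 right edge [ -2.  -65.8]
row 238 right edge [ -6.1 -65.5]
row 244 right edge [-10.3 -77.6]
brass [ 133  217   50   46 1600] left [   2.5 -112.6] far [  14.  -101.7]
pin est tool [ -1.6 -96.2]
pin top circle ((-0.6301970481872559, -103.55064392089844), 13.170141220092773) [  -0.5 -107.8]
```

The clip is now about 2.3 mm ahead of the prongs and the force has dropped to zero, so it has snapped home. I'll close the gap and lean on it in small steps.

>>> step_arm(steps=[[0,-0.002,0,0,0,0,1],[0,-0.004,0,0,0,0,1],[0,-0.006,0,0,0,0,1],[0,-0.006,0,0,0,0,1]])

```text
time_s: 10.87
position: [0.5403, 0.0776, 0.0864]
tcp_rot: [[0.996, 0.089, -0.0], [0.089, -0.996, 0.0], [-0.0, -0.0, -1.0]]
force: [0.6, 0.2, -1.8]
opening: 0.232
grasp_force: 30.0
```

>>> step_arm(steps=[[0,-0.002,0,0,0,0,1],[0,-0.004,0,0,0,0,1],[0,-0.004,0,0,0,0,1]])

```text
time_s: 11.12
position: [0.5402, 0.0786, 0.0864]
tcp_rot: [[0.996, 0.089, 0.0], [0.089, -0.996, 0.0], [0.0, -0.0, -1.0]]
force: [1.3, 0.1, -2.0]
opening: 0.226
grasp_force: 30.0
```

>>> step_arm(steps=[[0,-0.002,0,0,0,0,1],[0,-0.003,0,0,0,0,1],[0,-0.003,0,0,0,0,1]])

```text
time_s: 11.37
position: [0.5403, 0.0789, 0.0865]
tcp_rot: [[0.996, 0.09, 0.0], [0.09, -0.996, -0.001], [0.0, 0.001, -1.0]]
force: [0.4, -2.1, -1.0]
opening: 0.228
grasp_force: 30.0
```

Contact. I'll lean on gradually.

>>> step_arm(steps=[[0,-0.002,0,0,0,0,1],[0,-0.003,0,0,0,0,1],[0,-0.003,0,0,0,0,1]])

```text
time_s: 11.62
position: [0.5404, 0.0791, 0.0867]
tcp_rot: [[0.996, 0.091, 0.001], [0.091, -0.996, -0.002], [0.0, 0.002, -1.0]]
force: [0.1, -4.8, 0.0]
opening: 0.23
grasp_force: 30.0
```

>>> step_arm(steps=[[0,-0.002,0,0,0,0,1],[0,-0.002,0,0,0,0,1],[0,-0.002,0,0,0,0,1]])

```text
time_s: 11.87
position: [0.5405, 0.0792, 0.0868]
tcp_rot: [[0.996, 0.091, 0.001], [0.091, -0.996, -0.003], [0.0, 0.003, -1.0]]
force: [-0.4, -7.4, 1.2]
opening: 0.227
grasp_force: 30.0
```

>>> step_arm(steps=[[0,-0.0015,0,0,0,0,1],[0,-0.003,0,0,0,0,1],[0,-0.003,0,0,0,0,1]])

```text
time_s: 12.12
position: [0.5406, 0.0794, 0.0869]
tcp_rot: [[0.996, 0.092, 0.001], [0.092, -0.996, -0.004], [0.001, 0.004, -1.0]]
force: [-0.1, -9.9, 1.6]
opening: 0.231
grasp_force: 30.0
```

>>> step_arm(steps=[[0,-0.001,0,0,0,0,1],[0,-0.0015,0,0,0,0,1],[0,-0.0015,0,0,0,0,1]])

```text
time_s: 12.37
position: [0.5406, 0.0795, 0.087]
tcp_rot: [[0.996, 0.092, 0.001], [0.092, -0.996, -0.005], [0.001, 0.005, -1.0]]
force: [-1.2, -10.6, 1.5]
opening: 0.225
grasp_force: 30.0
```

>>> step_arm(steps=[[0,-0.001,0,0,0,0,1],[0,-0.0022,0,0,0,0,1],[0,-0.0022,0,0,0,0,1]])

```text
time_s: 12.62
position: [0.5407, 0.0796, 0.0871]
tcp_rot: [[0.996, 0.093, 0.001], [0.093, -0.996, -0.006], [0.001, 0.006, -1.0]]
force: [-0.2, -12.2, 1.7]
opening: 0.231
grasp_force: 30.1
```

>>> step_arm(steps=[[0,-0.001,0,0,0,0,1],[0,-0.001,0,0,0,0,1],[0,-0.001,0,0,0,0,1],[0,-0.001,0,0,0,0,1]])

```text
time_s: 12.95
position: [0.5408, 0.0796, 0.0871]
tcp_rot: [[0.996, 0.093, 0.002], [0.093, -0.996, -0.006], [0.001, 0.006, -1.0]]
force: [-0.4, -13.5, 2.5]
opening: 0.227
grasp_force: 30.1
```

>>> step_arm(steps=[[0,0,0,0,0,0,1],[0,0,0,0,0,0,1],[0,0,0,0,0,0,1],[0,0,0,0,0,0,1]])

```text
time_s: 13.28
position: [0.5407, 0.0796, 0.0871]
tcp_rot: [[0.996, 0.093, 0.001], [0.093, -0.996, -0.006], [0.001, 0.006, -1.0]]
force: [-1.0, -12.9, 1.9]
opening: 0.23
grasp_force: 30.1
```

>>> step_arm(steps=[[0,0,0,0,0,0,1],[0,0,0,0,0,0,1],[0,0,0,0,0,0,1],[0,0,0,0,0,0,1]])

```text
time_s: 13.62
position: [0.5407, 0.0796, 0.0871]
tcp_rot: [[0.996, 0.093, 0.001], [0.093, -0.996, -0.006], [0.001, 0.006, -1.0]]
force: [-0.7, -12.6, 2.7]
opening: 0.225
grasp_force: 30.1
```

>>> step_arm(steps=[[0,-0.0008,0,0,0,0,1],[0,-0.0008,0,0,0,0,1],[0,-0.0008,0,0,0,0,1],[0,-0.0008,0,0,0,0,1],[0,-0.0008,0,0,0,0,1],[0,-0.0008,0,0,0,0,1],[0,-0.0008,0,0,0,0,1],[0,-0.0008,0,0,0,0,1]])

```text
time_s: 14.28
position: [0.5407, 0.0797, 0.0871]
tcp_rot: [[0.996, 0.093, 0.002], [0.093, -0.996, -0.006], [0.001, 0.006, -1.0]]
force: [-0.4, -13.1, 2.1]
opening: 0.228
grasp_force: 30.1
```

>>> step_arm(steps=[[0,0.005,0,0,0,0,1],[0,0.012,0,0,0,0,1],[0,0.025,0,0,0,0,1],[0,0.045,0,0,0,0,1],[0,0.07,0,0,0,0,1],[0,0.095,0,0,0,0,1],[0,0.12,0,0,0,0,1],[0,0.12,0,0,0,0,1]])

```text
time_s: 14.95
position: [0.5436, 0.046, 0.0864]
tcp_rot: [[0.996, 0.088, 0.001], [0.088, -0.996, -0.0], [0.001, 0.0, -1.0]]
force: [-0.0, -0.5, -1.6]
opening: 0.224
grasp_force: 30.0
```

```bash
python3 look.py p5 | grep -v "^row"
```

```text
[543.6  46.   86.4] 95.04177046493366 [-0.  -0.5 -1.6]
red cols 102 174 rows 197 259
160 224 240 tang centre tool [  -2.1 -104.6]
163 224 240 tang centre tool [  -2.1 -102.7]
166 224 240 tang centre tool [  -2.1 -100.7]
169 224 240 tang centre tool [ -2.1 -98.8]
brass [  82  214   54   50 1913] left [   0.6 -143. ] far [  15.9 -124.5]
pin est tool [  -2.2 -126.7]
pin top circle ((-1.617836833000183, -128.2796173095703), 14.627113342285156) [  -1.2 -128.3]
```

View pics/p5.png

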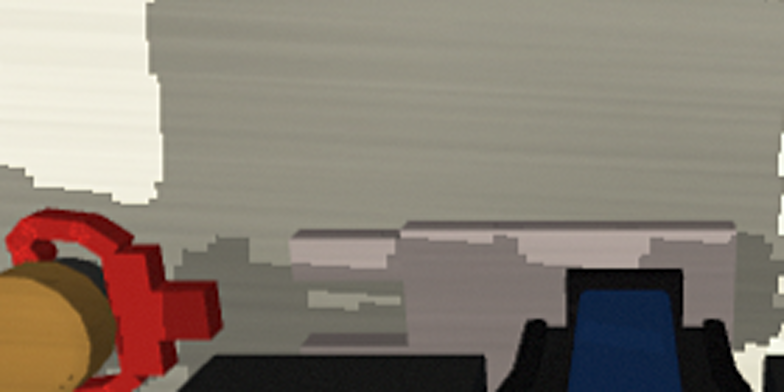

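The crop shows the clip home, with its bore around the pin (head at (50,330)), and the fork clear of the tang. I'll lift and carry the fork back.

>>> step_arm(steps=[[0,0,-0.05,0,0,0,1],[0,0,-0.13,0,0,0,1],[0,0,-0.2,0,0,0,1],[-0.02,0.08,-0.212,0,0,0.05,1],[-0.06,0.2,-0.212,0,0,0.11,1],[-0.1,0.33,-0.212,0,0,0.17,1],[-0.14,0.46,-0.212,0,0,0.23,1],[-0.17,0.56,-0.212,0,0,0.28,1]])

```text
time_s: 15.67
position: [0.5066, -0.1265, 0.1502]
tcp_rot: [[0.991, -0.132, 0.0], [-0.132, -0.991, -0.001], [0.0, 0.001, -1.0]]
force: [1.3, 1.4, -2.4]
opening: 0.228
grasp_force: 30.0
```

>>> step_arm(steps=[[0,0.03,0,0,0,0,1],[0,0.03,0,0,0,0,1],[0,0.03,0,0,0,0,1]])

```text
time_s: 15.92
position: [0.5058, -0.1329, 0.1499]
tcp_rot: [[0.991, -0.131, -0.0], [-0.131, -0.991, 0.001], [-0.001, -0.001, -1.0]]
force: [-0.9, 1.2, -2.5]
opening: 0.227
grasp_force: 30.0
```

>>> step_arm(steps=[[-0.003,0.08,0,0,0,0.02,1],[-0.006,0.19,0,0,0,0.05,1],[-0.01,0.3,0,0,0,0.08,1],[-0.014,0.41,0,0,0,0.11,1],[-0.018,0.5,0,0,0,0.122,1],[-0.018,0.557,0,0,0,0.122,1],[-0.018,0.557,0,0,0,0.122,1],[-0.018,0.557,0,0,0,0.122,1]])

```text
time_s: 16.58
position: [0.4794, -0.2968, 0.1497]
tcp_rot: [[0.975, -0.224, -0.0], [-0.224, -0.975, 0.002], [-0.001, -0.001, -1.0]]
force: [-0.8, 0.4, -1.8]
opening: 0.229
grasp_force: 30.0
```

>>> step_arm(steps=[[0,0,0,0,0,0,1],[0,0,0,0,0,0,1]])

```text
time_s: 16.75
position: [0.4792, -0.2957, 0.1498]
tcp_rot: [[0.975, -0.222, -0.001], [-0.222, -0.975, 0.002], [-0.001, -0.001, -1.0]]
force: [-0.5, 0.8, -2.4]
opening: 0.23
grasp_force: 30.0
```

```bash
python3 - <<'E'
from h import *
np.set_printoptions(precision=1,suppress=True)
s=read_state();T=np.array(s["position"]);R=np.array(s["tcp_rot"]);print(T*1000,np.degrees(np.arctan2(-R[1,1],-R[0,1])),np.array(s["force"]))
c=cam("wrist");cv2.imwrite("pics/r1.png",c["im"][:,:,::-1])
for ox,oy in((-80,-55),(-80,55),(80,55),(80,-55)):
    a=np.radians(77.);u=np.array([np.cos(a),np.sin(a)]);v=np.array([-u[1],u[0]])
    print(proj(c,np.append(np.array([479.2,-272.9])+ox*u+oy*v,18)/1000))
g=cv2.cvtColor(c["im"],cv2.COLOR_RGB2GRAY)
for x in(230,260,340):print(x,[int(v) for v in g[125:205:1,x]])
for y in(170,180):print(y,"L",[int(v) for v in g[y,190:230]],"R",[int(v) for v in g[y,350:400]])
E
```

```text
[ 479.2 -295.7  149.8] 77.18801978655259 [-0.5  0.8 -2.4]
[388.5 135.8]
[381.7 249.7]
[218.5 249. ]
[207.8 135.1]
230 [110, 108, 105, 100, 102, 104, 102, 101, 89, 115, 167, 167, 152, 119, 130, 177, 177, 177, 176, 176, 178, 178, 178, 177, 175, 174, 175, 176, 176, 178, 178, 173, 166, 162, 161, 160, 162, 165, 168, 167, 164, 163, 160, 158, 157, 160, 162, 160, 160, 157, 154, 152, 153, 157, 157, 157, 158, 161, 164, 163, 160, 157, 156, 155, 155, 158, 162, 165, 167, 167, 164, 163, 159, 142, 106, 108, 108, 102, 100, 112]
260 [102, 102, 104, 105, 108, 107, 105, 110, 108, 112, 164, 167, 153, 128, 119, 154, 180, 177, 177, 179, 178, 179, 180, 178, 177, 177, 176, 177, 177, 179, 179, 175, 169, 163, 161, 161, 159, 162, 166, 164, 163, 161, 160, 159, 157, 160, 162, 162, 160, 159, 157, 154, 156, 158, 159, 159, 160, 162, 165, 167, 165, 161, 157, 157, 157, 160, 153, 121, 123, 123, 123, 121, 120, 118, 104, 103, 118, 162, 191, 188]
340 [179, 177, 176, 178, 181, 166, 98, 100, 108, 105, 144, 160, 152, 150, 165, 209, 248, 246, 246, 247, 248, 246, 247, 247, 246, 246, 246, 246, 247, 248, 244, 175, 180, 179, 178
[... 402 characters left out ...]
61, 160, 161] R [164, 163, 162, 163, 162, 161, 158, 159, 162, 165, 169, 170, 170, 171, 170, 172, 171, 170, 171, 170, 171, 171, 170, 171, 169, 169, 171, 176, 125, 80, 70, 125, 159, 162, 161, 97, 95, 95, 168, 172, 168, 165, 164, 163, 162, 162, 161, 161, 161, 161]
180 L [98, 97, 97, 99, 99, 99, 99, 98, 97, 97, 98, 97, 98, 97, 99, 102, 102, 102, 104, 106, 106, 103, 150, 161, 166, 146, 86, 78, 78, 73, 132, 157, 157, 157, 156, 157, 158, 157, 158, 157] R [241, 240, 240, 240, 240, 240, 241, 240, 240, 240, 240, 240, 240, 240, 240, 240, 240, 240, 241, 241, 241, 241, 241, 243, 209, 246, 186, 167, 104, 75, 70, 146, 161, 163, 145, 156, 156, 154, 153, 151, 150, 148, 145, 146, 147, 146, 146, 148, 148, 149]
```

The tray rim is where predicted, within 2 px, so I'll lower the fork.

>>> step_arm(steps=[[0,0,0.04,0,0,0,1],[0,0,0.11,0,0,0,1],[0,0,0.18,0,0,0,1],[0,0,0.25,0,0,0,1],[0,0,0.3,0,0,0,1],[0,0,0.325,0,0,0,1],[0,0,0.34,0,0,0,1],[0,0,0.34,0,0,0,1]])

```text
time_s: 17.47
position: [0.479, -0.2974, 0.0475]
tcp_rot: [[0.975, -0.223, -0.001], [-0.223, -0.975, 0.001], [-0.001, -0.001, -1.0]]
force: [-0.6, 0.2, -2.6]
opening: 0.225
grasp_force: 30.0
```

>>> step_arm(steps=[[0,0,0.004,0,0,0,1],[0,0,0.006,0,0,0,1],[0,0,0.008,0,0,0,1],[0,0,0.008,0,0,0,1]])

```text
time_s: 17.8
position: [0.4793, -0.2985, 0.0463]
tcp_rot: [[0.975, -0.224, 0.001], [-0.224, -0.975, -0.001], [0.001, 0.001, -1.0]]
force: [-0.4, -0.5, -2.2]
opening: 0.227
grasp_force: 30.0
```

>>> step_arm(steps=[[0,0,0.003,0,0,0,1],[0,0,0.005,0,0,0,1],[0,0,0.005,0,0,0,1],[0,0,0.005,0,0,0,1]])

```text
time_s: 18.13
position: [0.4792, -0.2985, 0.0449]
tcp_rot: [[0.975, -0.224, 0.001], [-0.224, -0.975, -0.001], [0.001, 0.001, -1.0]]
force: [-0.5, 0.4, 4.8]
opening: 0.223
grasp_force: 30.0
```

>>> step_arm(steps=[[0,0,-0.001,0,0,0,0.3],[0,0,-0.001,0,0,0,0.1],[0,0,-0.001,0,0,0,0],[0,0,-0.001,0,0,0,0],[0,0,-0.001,0,0,0,0],[0,0,-0.001,0,0,0,0]])

```text
time_s: 18.63
position: [0.479, -0.2981, 0.0442]
tcp_rot: [[0.975, -0.224, -0.0], [-0.224, -0.975, 0.0], [-0.0, -0.0, -1.0]]
force: [0.2, -0.1, -0.5]
opening: 0.485
grasp_force: 0.0
```

>>> step_arm(steps=[[0,0,-0.02,0,0,0,0],[0,0,-0.07,0,0,0,0],[0,0,-0.14,0,0,0,0],[0,0,-0.23,0,0,0,0],[0,0,-0.33,0,0,0,0],[0,0,-0.43,0,0,0,0],[0,0,-0.5,0,0,0,0],[0,0,-0.5,0,0,0,0]])

```text
time_s: 19.3
position: [0.4815, -0.3003, 0.1998]
tcp_rot: [[0.975, -0.224, 0.008], [-0.224, -0.975, -0.007], [0.009, 0.005, -1.0]]
force: [0.0, -0.6, -0.4]
opening: 0.5
grasp_force: 0.0
```

```bash
python3 - <<'E'
from h import *
np.set_printoptions(precision=1,suppress=True)
s=read_state();print(np.array(s["position"])*1000,s["force"],s["opening"])
a=np.load("t3.npy",allow_pickle=True).item();b=cam("top");sc=cam("scene");w=cam("wrist")
for ce,st,m in blobs(w,(100,100,40),(130,255,255),100):
  V=cv2.cvtColor(w["im"],cv2.COLOR_RGB2HSV)[...,2];t=m&(V>V[m].max()*.75);y,x=np.nonzero(t);P=np.array([onz(w,p,.079)[:2]*1000 for p in zip(x,y)],np.float32);print("post top",cv2.minAreaRect(P))
i=np.hstack([b["im"][150:310,190:470,::-1],sc["im"][130:290,150:430,::-1]])
cv2.imwrite("pics/end.png",cv2.resize(i,None,fx=1.42,fy=1.42,interpolation=cv2.INTER_CUBIC))
for n,p,z in(("jar_a",(420,184),.078),("jar_b",(275,265),.078),("lid",(231,291),.012),("tin",(241,194),.075),("fork2",(373,169),.01)):
  q=(slice(p[1]-13,p[1]+13),slice(p[0]-13,p[0]+13));print(n,"diff",np.abs(a["im"][q].astype(int)-b["im"][q]).mean())
E
```

```text
[ 481.5 -300.3  199.8] [ 0.  -0.6 -0.4] 0.4998644470747255
post top ((658.401123046875, -178.41529846191406), (13.34335994720459, 18.2860050201416), 1.2022085189819336)
post top ((477.7472839355469, -297.937255859375), (18.63496208190918, 11.942342758178711), 77.06103515625)
jar_a diff 6.181952662721893
jar_b diff 9.434418145956608
lid diff 0.5557199211045365
tin diff 0.6612426035502958
fork2 diff 0.386094674556213
```

```bash
python3 - <<'E'
from h import *
np.set_printoptions(precision=1,suppress=True)
a=cv2.imread("pics/top0.png")[:,:,::-1];b=cam("top");im=b["im"]
for n,p in(("jar_a",(420,184)),("jar_b",(275,265))):
  for t in(a,im):
    r=t[p[1]-16:p[1]+16,p[0]-16:p[0]+16].astype(int);m=(r.min(2)>70)&(r.max(2)-r.min(2)<60);y,x=np.nonzero(m);print(n,x.mean()+p[0]-16,y.mean()+p[1]-16,m.sum())
r=blobs(b,(0,140,90),(6,255,255),30)
for ce,st,m in r:
  if 230<ce[0]<300 and 195<ce[1]<230:print("clip",ce,onz(b,ce,.053)*1000)
s=read_state();print(s["time_s"],s["qvel"])
print(hand_in())
E
```

```text
jar_a 421.3980263157895 182.98684210526315 304
jar_a 421.59856630824373 182.7168458781362 279
jar_b 274.9912790697674 264.8575581395349 344
jar_b 274.95498392282957 264.86816720257235 311
clip [259.1 214.7] [530.5 158.4  53. ]
19.5 [-0.1  1.   0.3  0.2 -0.1 -0.1]
the job is handed in; nothing more can be done
None
```

The red clip snapped home on the pivot pin and held about 13 N at the wrist for over a second. The fork is back upright in its tray, released, and the job was handed in at 19.5 s; jars a and b, the tin and the lid showed no movement, while jars c, d and e were not re-checked.

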